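# Lock a forming stake into its bayonet holder

### The arm

A 6-joint arm with a two-finger parallel gripper is mounted at the origin on the work surface. World frame = base frame: x ahead of the robot, y to its left, z up, the work surface at z = 0. Lengths are in m, angles in rad, forces in N, time in s.
With the tool pointing down it reaches from about 0.25 to 0.85 m from the base axis. Payload 12.5 kg.
Tool frame: the origin (TCP) lies at the very end of the fingers, on their centre line; the grasp point (between the pads) lies robot.tcp_to_grasp behind it (robot.tcp_to_grasp is the distance from the TCP to the grasp point, in m); z points along the fingers, y is the direction in which the jaws open and shut (so a half turn about z gives the same grasp; the last joint's range is limited). The gripper opens to 93 mm and grips with 3 to 60 N. Pads are 15 mm wide; open, the fingers measure 128 mm over their backs; the gripper's body (75 mm by 188 mm) begins 65 mm behind the grasp point.
Start: joints at [1.23, 0.351, 1.652, -0, 1.139, -0.085], TCP at [0.139, 0.532, 0.219] pointing down, gripper open.
Joint ranges: [-2.75, 2.75], [-0.79, 2.1], [0.01, 2.65], [-1.57, 4.71], [0.07, 3.14], [-2.87, 2.87]. Speed limits (rad/s): [2.22, 2.22, 2.79, 3.14, 3.14, 3.14].

### API

Orientations are given as a 3x3 rotation matrix whose columns are the frame's x, y, z axes.
In Python, from station import robot gives the robot as it stands.
- The arm moves only by the tool step_arm, never from a script. Its arguments are lists of equal length, an entry for each row: "fingers": the opening, from -1 (shut) to 1 (fully open), so that 0 is half open; "travel": the shift along the tool's x, y, z normalised to -1 to 1, where 1 is 30 cm, a list of three; "yaw": the turn about the tool's z normalised to -1 to 1, where 1 is pi/2 rad. A call has 1 to 10 rows; each row is the pose to reach, as a shift and turn from the pose commanded when the call began, along the tool's axes at that moment; what a row does not reach only later rows make up. A row lasts 1/8 s, in which the tool goes at most 62.5 mm and 10.7 degrees, less where a joint would pass 70% of its speed; a pose out of reach is approached as far as the arm can. A call with a number of a shift or a turn outside -1 to 1 is refused whole. A call with a gripper value outside its range is refused whole. The fingers move at their own pace and stop on an object; the grip force is fixed at half the most. Time passes only in rows, so rows that repeat a pose let the fingers close. It gives the time, the measured TCP pose, the force and the opening at its end, in the units of the state.
- robot.observe(): the state, without advancing time (a new reading comes with each control period).
- robot.get_image(name): name is "scene" or "top" or "wrist"; returns a dict with "img" (420x560x3 uint8, blue, green, red), "depth" (420x560 float32, m along the optical axis (not along the pixel's ray), 0 where there is no reading), "K" (3x3 intrinsics, pixels), "R" (3x3) and "t" (3): a world point X has camera coordinates R X + t. Camera axes: x right, y down, z forward; pixel columns grow to the right and rows downward; lengths in m; the calibration is good to about 2 mm. The wrist camera is an equidistant fisheye: a pixel r from the principal point sees the ray r / f radians off the axis. A picture is of the moment at which its call begins.
- robot.hand_in(): hands the job in, once; it reports no verdict.
Trained networks look in a picture, given as the dict that the camera call returned (one of the last four; its "shot" number tells which), for a name from the list of things; names that differ only in an ending like _2 or _b are one class to them, and where a whole thing is asked for, a point or a joint stands for the part that bears it (a point fixed in the world has none). Each returns a list of dicts, best first, with "confidence" (0 to 1); they miss things now and then, are a little off and sometimes report something else, mostly with a low value. They report only what shows in the picture. A call takes as long as a camera call. They do not tell look-alikes from the thing itself.
- robot.search_frame(picture, target): "centre" ([x, y, z] in m, in world coordinates, good to about 4 mm: the middle of the surface that is visible of it).
- robot.regions_of(picture, target): "pixels" (420x560 bool, what is visible of it).
The state is a dict: "clock": time; "joint_pos": joint angles; "qvel": joint speeds; "joint_efforts": joint torques, N m; "eef_pos": TCP position; "tcp_rot": TCP orientation; "force": force on the tool from outside, world axes, zero at the start; "moment": the same for the moment, N m; "grip_width": finger opening in m.
Only numpy, scipy, OpenCV 4.12 (cv2) and the standard library are available. Lean on these libraries where they do the work, as an engineer would, in place of code of your own. Each camera call takes 0.05 s, during which the arm holds its last target.

### The job

Take the wooden forming stake off its slanted rest and stand it upright on the cork pad, letting go of it there. Then take hold of it afresh, hang it in the green bayonet holder with its lugs through the slots, and twist it clockwise until the lugs drop into the locking notches and the steel collar sits down flush on the holder. Leave the bowl, the mallet and the jar where they are.

Things in the scene. Friction and masses are not known exactly. Their poses are not given: they have to be found in the camera images.
- stake_mid (a point): Centre (half-way up, on the axis) of the loose forming stake, 110 mm tall, 0.4 kg, centre of mass 44 mm above its foot. Axes: z from foot to domed top, x along its two lugs. It starts on the rest leaning 45 degrees from upright, top towards the rest's +x, its y axis level. Steel collar 64 mm across, 26 to 32 mm above the foot, with a red dot above each lug.
- stake_foot (a point): Flat foot of the stake, on its axis, 55 mm below stake_mid; same axes. Round steel shank 31 mm across from 0 to 26 mm. Two lugs at the very bottom, 10 mm wide, 8 mm high, reach 27 mm from the axis along +x and -x. It stands firmly on a level surface.
- stake_neck (a point): Point on the stake's axis 75 mm above the foot; same axes. Square wooden neck 26 x 26 mm, faces square to x and y, from 32 to 95 mm above the foot; dark dome 95 to 110 mm. On the rest the neck overhangs free from 60 mm up, with room to grip it across its y faces; standing, it can be gripped from above either way.
- rest: Fixed slanted wooden rest, base 110 x 70 x 10 mm, origin under its middle; the stake's top leans towards its +x (away from the robot). A stop under the stake's foot (foot centre at x -30, z 36 mm) one under the collar's rim, and a fork under the neck (52 to 59 mm up the stake, top about 72 mm high) hold it by its weight alone; it lifts straight up.
- pad: Fixed square cork pad, 120 x 120 x 8 mm, origin at the centre of its underside, top 8 mm above.
- holder: Fixed green bayonet holder, 96 mm square, 50 mm high, on a 130 mm square foot plate; origin at the centre of its underside, z up. Steel top plate from 43 to 50 mm up, with a central hole 37 mm across and two entry slots along +x and -x, each 16 mm wide, reaching 30 mm from the centre, white dots at their ends.
- holder_ledge (a point): Centre of the holder's hidden ledge, 32 mm above its underside; same axes. Lugs passed through the slots come to rest on it: the foot is then 32 mm up, the collar 8 mm above the plate; the stake can lift 3 mm and turns freely, with no spring. Stops bar turning more than 5 degrees counter-clockwise from the slots.
- holder_notch (a point): A red dot on the holder's top plate, 40 mm from the centre, over a locking notch (another lies opposite). Notches are 16 mm wide, 60 degrees (1.05 rad) clockwise from the slots seen from above; stops bar turning more than 5 degrees beyond. There the stake sinks 8 mm, by its weight if let go: foot 24 mm up, collar flush on the plate.
- bowl: Loose copper bowl, 100 mm across, 45 mm high, origin at the centre of its underside. Bystander.
- mallet: Loose mallet, 240 mm long, lying flat, handle along its -x. Bystander.
- tin: Loose amber jar, 60 mm across, 70 mm high, origin at the centre of its underside. Bystander.
There are look-alikes about, which are no part of the job. Of the things that look like the holder, take the one that is farthest from the robot's base at the start.

How it is judged:
On the way, in this order (a step that is already met when the one before it is completed fails the run):
1. the stake stands upright on the cork pad, let go (angle between stake_mid's own z axis and vertical below 0.09 rad and z of stake_mid in the frame of pad between 0.059 and 0.067 m and x of stake_mid in the frame of pad between -0.06 and 0.06 m and y of stake_mid in the frame of pad between -0.06 and 0.06 m and contact force between the fingers and stake below 0.1 N), for 0.2 s.
2. the stake hangs upright in the holder, its lugs through the slots and under the top plate (angle between stake_mid's own z axis and vertical below 0.12 rad and horizontal distance between stake_mid and holder below 0.012 m and z of stake_mid in the frame of holder between 0.083 and 0.092 m), for 0.1 s.
At the end, for the whole second after the job is handed in: The stake is upright (within 0.05 rad) and at rest in the holder, its lugs down in the locking notches 60 degrees from the slots (within 10 degrees), its collar flush on the top plate (within 2 mm), its axis within 8 mm of the holder's (z of stake_mid in the frame of holder between 0.076 and 0.081 m and horizontal distance between stake_mid and holder below 0.008 m and angle between stake_mid's own z axis and vertical below 0.05 rad and angle between the x axis of stake_mid and the x axis of holder, either way round between 0.87 and 1.22 rad and linear speed of stake below 0.02 m/s); the robot touches nothing.
It fails at once if the bowl, the mallet or the jar is moved by more than 20 mm (distance of any of bowl, mallet, tin from where it was at the start of the episode above 0.02 m).
It also fails if it takes over 66 s, if anything falls off the work surface, if the arm or the gripper's body presses on something with over 40 N, if the wrist force passes 120 N, or if a joint passes its speed limit or range.

## Working session

There is one attempt and no reset: what is moved stays moved. The work goes in short steps, Python scripts to look and compute and a tool call to move; the robot and the scene stay as the last step left them, time stands still between calls to the robot, and variables do not carry over. Pictures are saved under pics/ and viewed, and the job is handed in when it is done.

Besides the shell and the picture viewer there is one more tool, called after "Request:" as name(argument=value, ...), one argument or row to a line, values as JSON. step_arm: Moves the arm, as the interface text tells. Its arguments: {"type":"object","properties":{"fingers":{"type":"array"},"travel":{"type":"array"},"yaw":{"type":"array"}},"required":["fingers","travel","yaw"]}

```bash
mkdir -p pics; ls; cat > h.py <<'E'
import numpy as np, cv2
from station import robot
def shot(n,name):
    p=robot.get_image(n); cv2.imwrite(f'pics/{name}.png',p['img']); return p
def world(p,mask=None):
    d=p['depth']; K=p['K']; v,u=np.indices(d.shape)
    X=np.stack([(u-K[0,2])/K[0,0]*d,(v-K[1,2])/K[1,1]*d,d],-1)
    return (X-p['t'])@p['R']   # R^T (X-t)
E
python3 - <<'E'
from h import *
print(robot.tcp_to_grasp)
for k,v in robot.observe().items(): print(k,np.round(v,4).tolist())
s=shot('scene','s0'); t=shot('top','t0'); w=shot('wrist','w0')
for p,n in((s,'s'),(t,'t')):
    C=-p['R'].T@p['t']; print(n,C.round(3),p['R'][2].round(3))
    for o in ['stake_mid','rest','pad','holder','holder_notch','bowl','mallet','tin']:
        print(o,[(np.round(x['centre'],3).tolist(),round(x['confidence'],2)) for x in robot.search_frame(p,o)])
E
```

```text
pics
0.0188
clock 0.0
joint_pos [1.2304, 0.3512, 1.6524, -0.0, 1.1391, -0.0846]
qvel [0.0007, -0.0004, 0.0004, -0.0016, -0.0019, 0.0006]
joint_efforts [0.0006, -49.7325, -28.524, 0.0699, 0.0257, -0.0001]
eef_pos [0.139, 0.5318, 0.2181]
tcp_rot [[-0.9675, 0.253, -0.0004], [0.253, 0.9675, -0.0011], [0.0001, -0.0011, -1.0]]
force [-0.4054, -0.4883, 0.105]
moment [-0.0089, -0.102, 0.0621]
grip_width 0.093
s [1.062 0.682 0.922] [-0.444 -0.521 -0.729]
stake_mid [([0.519, 0.015, 0.078], 0.69)]
rest [([0.541, 0.02, 0.014], 0.96)]
pad [([0.559, -0.235, 0.004], 0.61), ([0.522, 0.012, 0.074], 0.56)]
holder [([0.305, 0.437, 0.033], 0.87), ([0.578, 0.212, 0.04], 0.68), ([0.365, 0.208, 0.033], 0.56)]
holder_notch [([0.309, 0.431, 0.036], 0.95), ([0.575, 0.215, 0.036], 0.84), ([0.369, 0.207, 0.036], 0.81), ([0.518, 0.018, 0.076], 0.67)]
bowl [([0.735, 0.134, 0.024], 0.69)]
mallet [([0.769, -0.116, 0.025], 0.92)]
tin [([0.47, 0.407, 0.061], 0.58)]
t [0.42  0.091 1.18 ] [ 0.122  0.008 -0.993]
stake_mid [([0.509, 0.004, 0.073], 0.83)]
rest [([0.525, 0.022, 0.007], 0.93), ([0.751, -0.121, 0.025], 0.46)]
pad [([0.557, -0.238, 0.006], 0.64)]
holder [([0.344, 0.191, 0.042], 0.89), ([0.293, 0.416, 0.048], 0.83), ([0.555, 0.2, 0.048], 0.8)]
holder_notch [([0.556, 0.197, 0.042], 0.96), ([0.348, 0.189, 0.046], 0.96), ([0.288, 0.415, 0.044], 0.84)]
bowl [([0.748, 0.149, 0.019], 0.63)]
mallet [([0.75, -0.12, 0.025], 0.77)]
tin [([0.458, 0.394, 0.066], 0.73)]
```

View pics/s0.png

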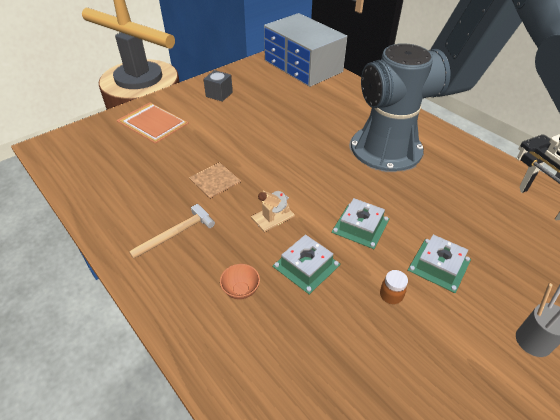

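View pics/t0.png

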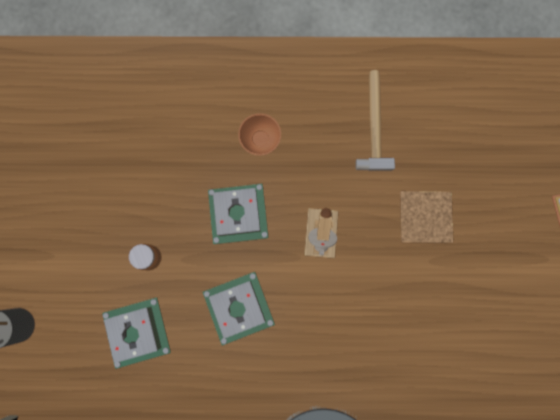

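```bash
cat >> h.py <<'E'
def ray(p,u,v,z):
    K=p['K']; d=p['R'].T@np.array([(u-K[0,2])/K[0,0],(v-K[1,2])/K[1,1],1]); C=-p['R'].T@p['t']
    return C+d*(z-C[2])/d[2]
def crop(p,x0,x1,y0,y1,name,f=6):
    cv2.imwrite(f'pics/{name}.png',cv2.resize(p['img'][y0:y1,x0:x1],None,fx=f,fy=f,interpolation=cv2.INTER_CUBIC))
E
python3 - <<'E'
from h import *
t=robot.get_image('top'); s=robot.get_image('scene')
crop(t,200,345,180,265,'tc',5); crop(s,240,345,185,295,'sc',5); crop(t,390,470,180,260,'pc',5)
W=world(t)
from scipy.spatial import cKDTree
def rect(mask,n):
    pts=W[mask][:,:2].astype(np.float32)*1000
    r=cv2.minAreaRect(pts); print(n,mask.sum(),np.round(r[0],1),np.round(r[1],1),round(r[2],2),'z',np.median(W[mask][:,2]).round(4))
m=np.zeros(W.shape[:2],bool)
print('table z',np.median(W[280:300,330:390,2]))
for n in ['rest','pad']:
    for r in robot.regions_of(t,n)[:2]:
        mk=r['pixels']&(W[...,2]>0.003)&(W[...,2]<.016); print(r['confidence']);rect(mk,n)
for r in robot.regions_of(t,'holder')[:3]:
    mk=r['pixels']&(W[...,2]>0.044)&(W[...,2]<.056); rect(mk,'holder')
E
```

```text
table z -0.00039010370797600664
0.98
rest 448 [517.5   2.8] [ 68.2 110.4] 84.17 z 0.0096
0.77
pad 2566 [ 556.9 -240.7] [121. 120.] 89.6 z 0.0076
holder 1522 [561.5 197.5] [96.5 96.6] 6.87 z 0.0497
holder 1679 [287.2 423.8] [95.7 98.6] 16.25 z 0.0493
holder 1620 [343.9 192.3] [95.8 96.3] 21.6 z 0.0497
```

```bash
ls -la pics
```

```text
total 1424
drwxr-xr-x 2 agent agent   4096 Dec  6 11:09 .
drwxr-xr-x 3 agent agent   4096 Dec  6 11:07 ..
-rw-r--r-- 1 agent agent  85537 Dec  6 11:09 pc.png
-rw-r--r-- 1 agent agent 331076 Dec  6 11:07 s0.png
-rw-r--r-- 1 agent agent 269753 Dec  6 11:09 sc.png
-rw-r--r-- 1 agent agent 203888 Dec  6 11:07 t0.png
-rw-r--r-- 1 agent agent 184392 Dec  6 11:09 tc.png
-rw-r--r-- 1 agent agent 366507 Dec  6 11:07 w0.png
```

View pics/tc.png

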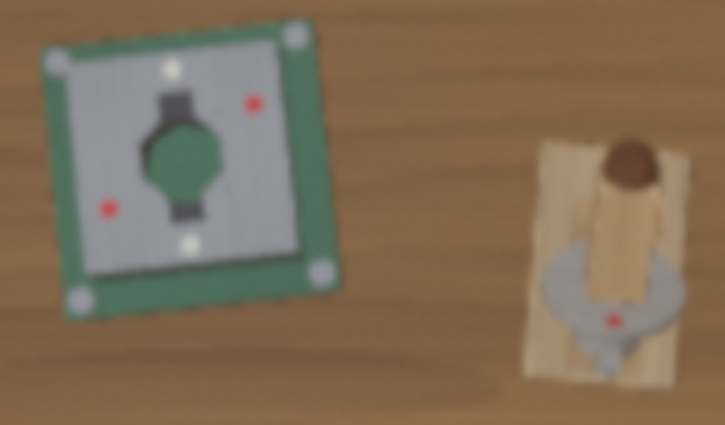

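View pics/sc.png

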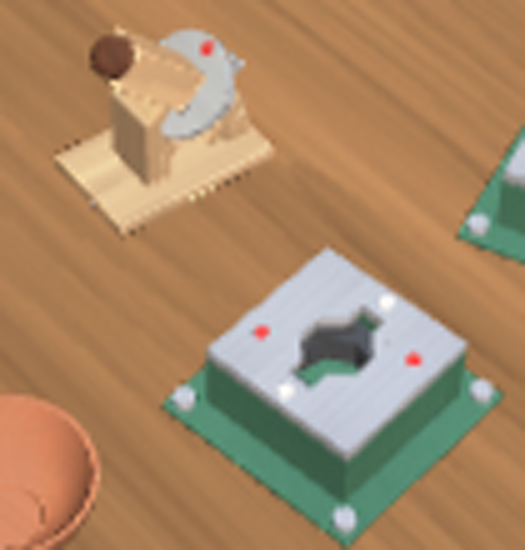

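```bash
python3 - <<'E'
from h import *
t=robot.get_image('top'); W=world(t)
c=np.array([.5175,.0028]); 
for (u,v) in [(200+525/5,180+375/5),(200+543/5,180+142/5),(200+672/5,180+387/5),(200+690/5,180+155/5)]: print(ray(t,u,v,.010).round(4))
for (u,v) in [(200+172/5,180+69/5),(200+190/5,180+245/5),(200+254/5,180+104/5),(200+109/5,180+209/5)]: print(ray(t,u,v,.050).round(4))
th=np.deg2rad(-5)
m=(W[...,2]>.03)&(abs(W[...,0]-c[0])<.09)&(abs(W[...,1]-c[1])<.06)
P=W[m]; q=P[:,:2]-c; x=q@[np.cos(th),np.sin(th)]; y=q@[-np.sin(th),np.cos(th)]
for a in np.arange(-.05,.08,.005):
    k=(x>=a)&(x<a+.005)
    if k.any(): print(round(a*1000),k.sum(),'y',(y[k].min()*1e3).round(1),(y[k].max()*1e3).round(1),'z',(np.median(P[k,2])*1e3).round(1),(P[k,2].max()*1e3).round(1))
E
```

```text
[0.4644 0.0403 0.01  ]
[0.5725 0.0321 0.01  ]
[ 0.4594 -0.0273  0.01  ]
[ 0.5669 -0.0362  0.01  ]
[0.5994 0.2015 0.05  ]
[0.5198 0.1919 0.05  ]
[0.5837 0.1642 0.05  ]
[0.5357 0.2286 0.05  ]
-50 20 y -14.4 14.4 z 48.6 59.2
-45 33 y -15.9 15.0 z 48.1 58.8
-40 47 y -16.2 17.6 z 54.4 83.9
-35 45 y -21.9 22.2 z 77.2 84.0
-30 54 y -28.2 26.7 z 72.6 77.9
-25 60 y -30.5 29.5 z 68.9 74.1
-20 68 y -30.2 31.7 z 66.2 79.3
-15 63 y -30.1 29.9 z 62.1 81.8
-10 59 y -30.5 30.0 z 65.9 88.9
-5 60 y -28.6 27.9 z 82.8 93.2
0 43 y -23.8 21.4 z 90.2 95.8
5 45 y -18.8 19.0 z 93.9 102.9
10 51 y -18.5 19.4 z 99.4 107.7
15 42 y -17.7 19.7 z 105.0 111.8
20 39 y -18.1 19.5 z 109.1 114.6
25 34 y -11.3 13.3 z 112.5 120.6
30 27 y -10.8 12.9 z 114.0 119.8
35 25 y -10.4 12.5 z 114.5 120.8
40 14 y -7.9 9.3 z 114.0 115.6
45 1 y 0.9 0.9 z 105.9 105.9
```

```bash
cat >> h.py <<'E'
def go(x,y,z,yax=None):
    o=robot.observe(); R=np.array(o['tcp_rot']); p=np.array(o['eef_pos'])
    d=R.T@(np.array([x,y,z])-p)/.3
    a=np.degrees(np.arctan2(R[1,1],R[0,1]))
    print('clk',round(o['clock'],2),'tcp',p.round(4),'yang',round(a,2),'w',round(o['grip_width'],4),'F',np.round(o['force'],1),'q',np.round(o['joint_pos'],2))
    print('travel',d.round(4), end=' ')
    if yax is not None:
        e=(yax-a+90)%180-90; print('yaw',round(-e/90,4),'(deg cw)',round(-e,2))
    else: print()
E
python3 -c "
from h import *
go(.5455,.001,.2,85.3)"
```

```text
clk 1.25 tcp [0.1391 0.5321 0.2186] yang 75.35 w 0.0931 F [-0.2 -0.1  0.8] q [ 1.23  0.35  1.65 -0.    1.14 -0.08]
travel [-1.7584 -1.37    0.0621] yaw -0.1106 (deg cw) -9.95
```

Request:
step_arm(
  fingers=[1, 1, 1, 1, 1, 1, 1, 1],
  travel=[
    [-0.9, -0.7, 0],
    [-0.9, -0.7, 0],
    [-0.9, -0.7, 0],
    [-0.9, -0.7, 0],
    [-0.9, -0.7, 0],
    [-0.9, -0.7, 0],
    [-0.9, -0.7, 0],
    [-0.9, -0.7, 0],
  ],
  yaw=[0, 0, 0, 0, 0, 0, 0, 0],
)

```text
clock: 2.25
eef_pos: [0.3468, 0.2611, 0.2186]
tcp_rot: [[-0.967, 0.253, -0.0], [0.253, 0.967, 0.0], [0.0, 0.0, -1.0]]
force: [-0.3, 0.4, -0.8]
grip_width: 0.0928
```

```bash
python3 -c "
from h import *
go(.5455,.001,.2,85.3)"
```

```text
clk 2.25 tcp [0.3468 0.2611 0.2186] yang 75.35 w 0.0928 F [-0.3  0.4 -0.8] q [ 0.54  0.14  1.93  0.    1.07 -0.78]
travel [-0.86   -0.6713  0.0619] yaw -0.1106 (deg cw) -9.95
```

Request:
step_arm(
  fingers=[1, 1, 1, 1, 1, 1, 1, 1, 1],
  travel=[
    [-0.86, -0.671, 0.06],
    [-0.86, -0.671, 0.06],
    [-0.86, -0.671, 0.06],
    [-0.86, -0.671, 0.06],
    [-0.86, -0.671, 0.06],
    [-0.86, -0.671, 0.06],
    [-0.86, -0.671, 0.06],
    [-0.86, -0.671, 0.06],
    [-0.86, -0.671, 0.06],
  ],
  yaw=[-0.11, -0.11, -0.11, -0.11, -0.11, -0.11, -0.11, -0.11, -0.11],
)

```text
clock: 3.38
eef_pos: [0.5453, 0.002, 0.2009]
tcp_rot: [[-0.997, 0.081, 0.0], [0.081, 0.997, 0.0], [-0.0, 0.0, -1.0]]
force: [-0.1, 0.1, -0.6]
grip_width: 0.093
```

```bash
python3 -c "
from h import *
go(.5455,.001,.076,85.3)
shot('wrist','w1'); p=shot('scene','s1'); crop(p,180,340,110,240,'s1c',5)"
```

```text
clk 3.38 tcp [0.5453 0.002  0.2009] yang 85.35 w 0.093 F [-0.1  0.1 -0.6] q [-0.08  0.36  1.68  0.    1.1  -1.57]
travel [-0.0008 -0.0035  0.4164] yaw 0.0005 (deg cw) 0.05
```

View pics/w1.png

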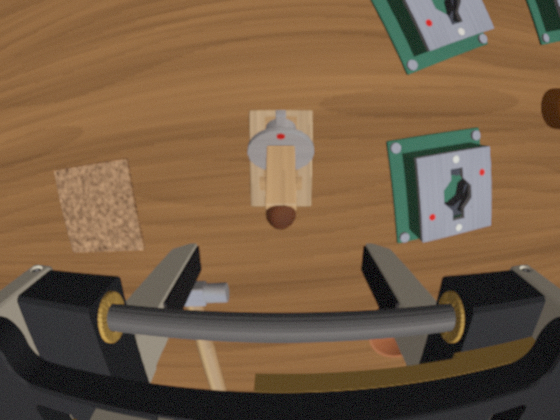

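View pics/s1c.png

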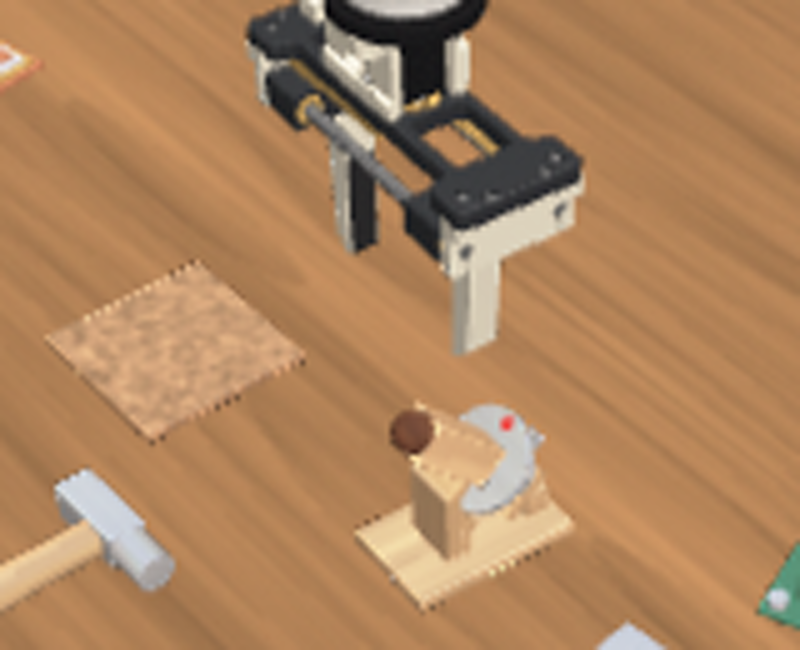

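Request:
step_arm(
  fingers=[1, 1, 1, 1, 1, 1, -1, -1, -1, -1],
  travel=[
    [0, -0.002, 0.15],
    [0, -0.002, 0.28],
    [0, -0.002, 0.38],
    [0, -0.002, 0.416],
    [0, -0.002, 0.416],
    [0, -0.002, 0.416],
    [0, -0.002, 0.416],
    [0, -0.002, 0.416],
    [0, -0.002, 0.416],
    [0, -0.002, 0.416],
  ],
  yaw=[0, 0, 0, 0, 0, 0, 0, 0, 0, 0],
)

```text
clock: 4.72
eef_pos: [0.5459, -0.0, 0.0759]
tcp_rot: [[-0.997, 0.083, 0.0], [0.083, 0.997, -0.0], [-0.0, 0.0, -1.0]]
force: [0.4, 0.3, 0.3]
grip_width: 0.0573
```

```bash
python3 -c "
from h import *
go(.5455,.001,.076,85.3)
shot('wrist','w2'); p=shot('scene','s2'); crop(p,200,340,130,240,'s2c',5)"
```

```text
clk 4.72 tcp [ 0.5459 -0.      0.0759] yang 85.24 w 0.0573 F [0.4 0.3 0.3] q [-0.09  0.53  1.78  0.    0.83 -1.57]
travel [ 0.0015  0.0033 -0.0002] yaw -0.0006 (deg cw) -0.06
```

View pics/s2c.png

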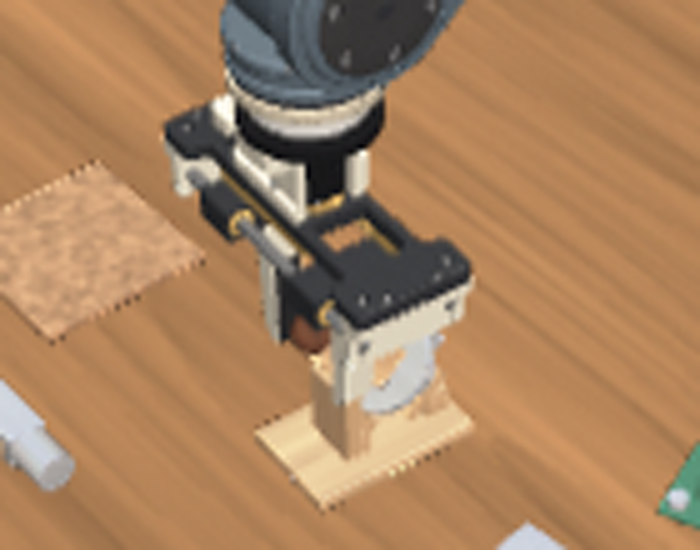

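Request:
step_arm(
  fingers=[-1, -1, -1, -1, -1, -1, -1],
  travel=[
    [0, 0.003, 0],
    [0, 0.003, 0],
    [0, 0.003, 0],
    [0, 0.003, 0],
    [0, 0.003, 0],
    [0, 0.003, 0],
    [0, 0.003, 0],
  ],
  yaw=[0, 0, 0, 0, 0, 0, 0],
)

```text
clock: 5.7
eef_pos: [0.5459, 0.001, 0.0758]
tcp_rot: [[-0.997, 0.083, 0.0], [0.083, 0.997, 0.0], [-0.0, 0.0, -1.0]]
force: [0.3, 2.3, 0.2]
grip_width: 0.0258
```

Request:
step_arm(
  fingers=[-1, -1, -1, -1, -1, -1],
  travel=[
    [0, 0, -0.05],
    [0, 0, -0.15],
    [0, 0, -0.25],
    [0, 0, -0.25],
    [0, 0, -0.25],
    [0, 0, -0.25],
  ],
  yaw=[0, 0, 0, 0, 0, 0],
)

```text
clock: 6.45
eef_pos: [0.5452, 0.0009, 0.1496]
tcp_rot: [[-0.997, 0.083, -0.002], [0.083, 0.997, 0.0], [0.002, -0.0, -1.0]]
force: [-0.6, -0.1, -4.0]
grip_width: 0.0258
```

```bash
python3 -c "
from h import *
go(.557,-.239,.2,85.3)
shot('wrist','w3'); p=shot('scene','s3'); crop(p,200,340,110,220,'s3c',5)"
```

```text
clk 6.45 tcp [0.5452 0.0009 0.1496] yang 85.24 w 0.0258 F [-0.6 -0.1 -4. ] q [-0.08  0.43  1.73 -0.    0.99 -1.57]
travel [-0.1051 -0.7936 -0.1682] yaw -0.0006 (deg cw) -0.06
```

View pics/s3c.png

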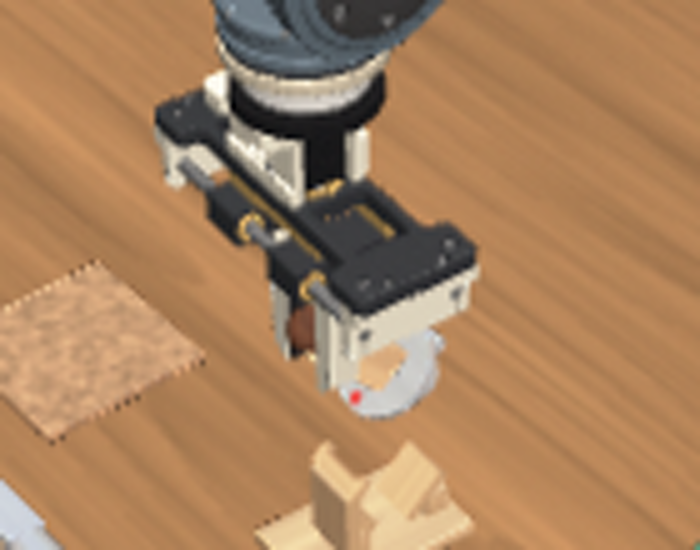

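View pics/w3.png

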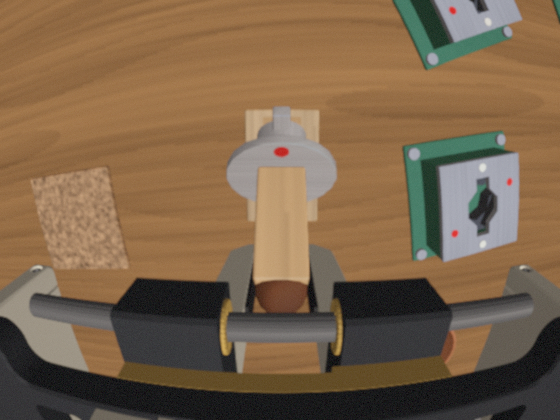

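```bash
cat >> h.py <<'E'
def fish(p):
    d=p['depth']; K=p['K']; v,u=np.indices(d.shape)
    a=(u-K[0,2])/K[0,0]; b=(v-K[1,2])/K[1,1]; r=np.hypot(a,b)+1e-9
    k=np.tan(np.minimum(r,1.5))/r
    X=np.stack([a*k*d,b*k*d,d],-1); return (X-p['t'])@p['R']
def plane(P,it=500,tol=.0012,seed=0):
    g=np.random.default_rng(seed); best=None
    for _ in range(it):
        q=P[g.choice(len(P),3,False)]; n=np.cross(q[1]-q[0],q[2]-q[0]); l=np.linalg.norm(n)
        if l<1e-9: continue
        n/=l; i=abs((P-q[0])@n)<tol
        if best is None or i.sum()>best.sum(): best=i
    Q=P[best]; c=Q.mean(0); n=np.linalg.svd(Q-c)[2][2]; n*=np.sign(n[2]); return n,c,best
def lean(p,name=None):
    W=fish(p) if p['depth'].size and p.get('fish',True) else world(p)
    hsv=cv2.cvtColor(p['img'],cv2.COLOR_BGR2HSV)
    r=robot.regions_of(p,'stake_mid')
    if not r: print('no stake'); return
    m=r[0]['pixels']&(p['depth']>0); e=cv2.erode(m.astype(np.uint8),np.ones((3,3)))>0
    print('conf',r[0]['confidence'],m.sum())
    for nm,k in (('collar',e&(hsv[...,1]<60)),('wood',e&(hsv[...,1]>90))):
        P=W[k]
        if len(P)<60: print(nm,len(P)); continue
        n,c,b=plane(P); print(nm,len(P),b.sum(),'n',n.round(3),'c',c.round(4),'tilt',np.degrees(np.arccos(n[2])).round(1))
    return W,m
E
python3 -c "
from h import *
p=robot.get_image('wrist'); lean(p)"
```

```text
conf 0.58 12827
collar 4692 3345 n [ 0.707 -0.061  0.705] c [0.4949 0.0043 0.1419] tilt 45.2
wood 6924 5401 n [-0.698  0.059  0.714] c [0.5188 0.0021 0.1688] tilt 44.5
```

```bash
python3 -c "
from h import *
go(.627,-.2465,.15,85.3)"
```

```text
clk 6.65 tcp [0.5457 0.0009 0.1503] yang 85.25 w 0.0257 F [ 0.4  0.  -3.9] q [-0.08  0.42  1.73 -0.    0.99 -1.57]
travel [-3.385e-01 -7.994e-01  6.000e-04] yaw -0.0006 (deg cw) -0.05
```

Request:
step_arm(
  fingers=[-1, -1, -1, -1, -1, -1, -1, -1],
  travel=[
    [-0.06, -0.14, 0],
    [-0.12, -0.28, 0],
    [-0.18, -0.42, 0],
    [-0.24, -0.56, 0],
    [-0.3, -0.7, 0],
    [-0.339, -0.8, 0],
    [-0.339, -0.8, 0.15],
    [-0.339, -0.8, 0.15],
  ],
  yaw=[0, 0, 0, 0, 0, 0, 0, 0],
)

```text
clock: 7.65
eef_pos: [0.6252, -0.246, 0.1022]
tcp_rot: [[-0.996, 0.083, -0.007], [0.083, 0.997, 0.003], [0.007, 0.003, -1.0]]
force: [-1.3, 0.4, -3.3]
grip_width: 0.0261
```

```bash
python3 -c "
from h import *
go(.627,-.2465,.066,85.3)
p=shot('wrist','w4');lean(p); p=shot('scene','s4'); crop(p,160,300,100,210,'s4c',5)"
```

```text
clk 7.65 tcp [ 0.6252 -0.246   0.1022] yang 85.21 w 0.0261 F [-1.3  0.4 -3.3] q [-0.44  0.7   1.39  0.    1.06 -1.93]
travel [-0.007  -0.0016  0.1206] yaw -0.001 (deg cw) -0.09
conf 0.85 12529
collar 4466 3311 n [ 0.703 -0.061  0.709] c [ 0.5747 -0.2423  0.0939] tilt 44.9
wood 6793 5325 n [-0.703  0.054  0.709] c [ 0.5984 -0.2448  0.1207] tilt 44.8
```

View pics/s4c.png

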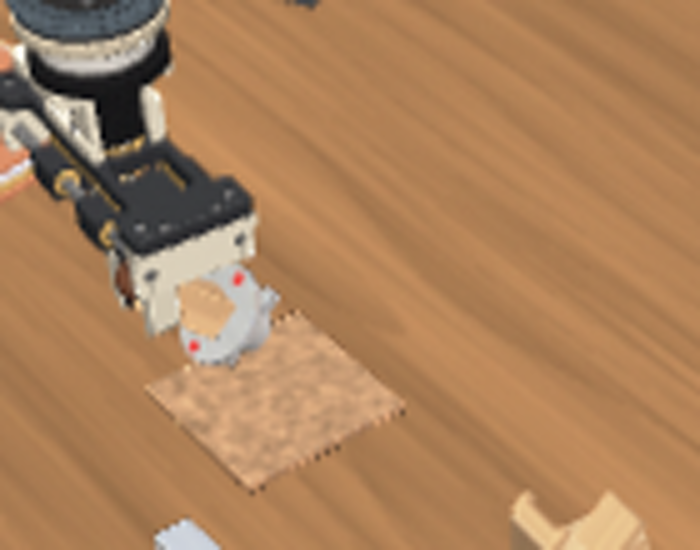

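Request:
step_arm(
  fingers=[-1, -1, -1, -1, -1],
  travel=[
    [0, 0, 0.05],
    [0, 0, 0.1],
    [0, 0, 0.12],
    [0, 0, 0.12],
    [0, 0, 0.12],
  ],
  yaw=[0, 0, 0, 0, 0],
)

```text
clock: 8.43
eef_pos: [0.6276, -0.2469, 0.0702]
tcp_rot: [[-0.997, 0.083, 0.001], [0.083, 0.997, -0.0], [-0.001, -0.0, -1.0]]
force: [0.2, -0.2, -3.7]
grip_width: 0.0256
```

Request:
step_arm(
  fingers=[-1, -1, -1, -1, -1],
  travel=[
    [0, 0, 0.008],
    [0, 0, 0.012],
    [0, 0, 0.016],
    [0, 0, 0.016],
    [0, 0, 0.016],
  ],
  yaw=[0, 0, 0, 0, 0],
)

```text
clock: 9.05
eef_pos: [0.6281, -0.247, 0.0663]
tcp_rot: [[-0.997, 0.083, 0.002], [0.083, 0.997, -0.001], [-0.002, -0.001, -1.0]]
force: [0.5, 1.4, 6.5]
grip_width: 0.0256
```

Request:
step_arm(
  fingers=[-1, -1, -1, -1, -1],
  travel=[
    [0.01, 0, -0.004],
    [0.02, 0, -0.008],
    [0.028, 0, -0.012],
    [0.028, 0, -0.012],
    [0.028, 0, -0.012],
  ],
  yaw=[0, 0, 0, 0, 0],
)

```text
clock: 9.68
eef_pos: [0.6189, -0.246, 0.0685]
tcp_rot: [[-0.997, 0.083, -0.0], [0.083, 0.997, 0.0], [0.0, 0.0, -1.0]]
force: [0.3, -0.2, -4.3]
grip_width: 0.0257
```

```bash
python3 -c "
from h import *
go(.627,-.2465,.066,85.3)
p=shot('wrist','w5');lean(p)"
```

```text
clk 9.68 tcp [ 0.6189 -0.246   0.0685] yang 85.24 w 0.0257 F [ 0.3 -0.2 -4.3] q [-0.45  0.73  1.44 -0.    0.98 -1.94]
travel [-0.0271  0.0005  0.0082] yaw -0.0006 (deg cw) -0.06
conf 0.81 12691
collar 4603 3322 n [ 0.701 -0.059  0.711] c [ 0.5686 -0.2425  0.0598] tilt 44.7
wood 6820 5343 n [-0.706  0.055  0.706] c [ 0.5921 -0.2447  0.087 ] tilt 45.1
```

Request:
step_arm(
  fingers=[-1, -1, -1],
  travel=[
    [0, 0, -0.1],
    [0, 0, -0.25],
    [0, 0, -0.25],
  ],
  yaw=[0, 0, 0],
)

```text
clock: 10.15
eef_pos: [0.6207, -0.2468, 0.1472]
tcp_rot: [[-0.997, 0.083, 0.006], [0.083, 0.997, -0.003], [-0.006, -0.002, -1.0]]
force: [0.5, 0.8, -4.3]
grip_width: 0.0258
```

```bash
python3 - <<'E'
from h import *
t=shot('top','t5'); W=world(t); crop(t,290,350,195,265,'t5c',8)
s=shot('scene','s5'); crop(s,240,310,170,235,'s5c',8); WS=world(s)
c=np.array([.5175,.0028]); th=np.deg2rad(-4.7)
for W in (W,WS):
    m=(W[...,2]>.014)&(abs(W[...,0]-c[0])<.07)&(abs(W[...,1]-c[1])<.05)&(W[...,2]<.1)
    P=W[m]; q=P[:,:2]-c; x=q@[np.cos(th),np.sin(th)]; y=q@[-np.sin(th),np.cos(th)]
    for a in np.arange(-.05,.06,.004):
        k=(x>=a)&(x<a+.004)
        if k.any(): print(round(a*1000),k.sum(),'y',(y[k].min()*1e3).round(1),(y[k].max()*1e3).round(1),'z',(np.percentile(P[k,2],[0,50,100])*1e3).round(1), 'mid z',(P[k&(abs(y)<.006),2]*1e3).round(0)[:8])
E
```

```text
-50 29 y -15.6 15.8 z [19.3 28.5 43.6] mid z [41. 35. 32. 39. 36. 37. 19. 24.]
-46 24 y -14.1 15.8 z [16.8 41.6 47.1] mid z [38. 45. 42. 41. 40. 44. 39. 39.]
-42 27 y -16.3 15.4 z [36.8 40.5 47.4] mid z [40. 39. 42. 40. 42. 41. 37. 41.]
-38 26 y -16.2 25.6 z [15.5 35.7 40.3] mid z [35. 36. 38. 35. 36.]
-34 25 y -26.9 26.1 z [14.2 32.8 36.7] mid z [29. 33. 34. 35. 30. 34. 36. 33.]
-30 22 y -14.0 15.5 z [25.3 28.8 32. ] mid z [29. 27. 28. 29. 30. 29. 30. 32.]
-26 24 y -14.0 15.8 z [20.7 24.  29.2] mid z [24. 23. 26. 22. 22. 27.]
-22 22 y -14.3 20.2 z [14.4 18.4 25. ] mid z [21. 15. 22. 22. 18. 23. 22. 25.]
-18 3 y -14.3 34.1 z [14.3 14.5 15.4] mid z []
-14 3 y -16.2 13.8 z [14.5 15.3 15.9] mid z [14.]
-6 1 y -29.5 -29.5 z [14.1 14.1 14.1] mid z []
-2 1 y -33.7 -33.7 z [14.6 14.6 14.6] mid z []
2 20 y -28.8 16.2 z [16.1 30.4 32.8] mid z [28. 28. 33. 31. 32. 32. 28. 30.]
6 36 y -18.7 18.8 z [15.5 33.4 71.9] mid z [33. 33. 36. 38. 30. 31. 28. 37.]
10 56 y -18.6 19.3 z [32.7 61.4 72.8] mid z [60. 64. 66. 67. 71. 66. 34. 63.]
14 30 y -18.1 19.4 z [60.4 66.9 73. ] mid z [65. 66. 65. 66. 66. 
[... 647 characters left out ...]

-34 20 y -15.9 17.0 z [19.7 28.5 34.3] mid z [28. 31. 29. 29. 32. 25. 24.]
-30 20 y -15.9 39.1 z [14.2 25.2 29.8] mid z [29. 26. 23. 27. 30. 23. 24.]
-26 18 y -16.6 16.7 z [15.4 21.  25.3] mid z [25. 19. 24. 25. 15. 22.]
-22 6 y -14.3 16.3 z [18.4 19.6 23. ] mid z [20.]
-2 3 y 0.9 14.0 z [26.8 28.8 30.7] mid z [27.]
2 6 y -19.1 18.2 z [27.2 32.1 67. ] mid z []
6 17 y -18.5 24.2 z [14.6 63.5 69.6] mid z [65. 66. 64.]
10 25 y -19.9 22.1 z [14.4 53.  71. ] mid z [66. 67. 66.]
14 38 y -18.5 21.8 z [15.7 62.6 71.5] mid z [68. 65. 66. 63. 59.]
18 72 y -21.8 20.8 z [14.1 43.7 65.7] mid z [65. 66. 64. 58. 59. 59. 59. 43.]
22 35 y -17.0 22.2 z [19.5 38.3 60.3] mid z [57. 57. 52. 57. 44. 39. 36. 38.]
```

View pics/s5c.png

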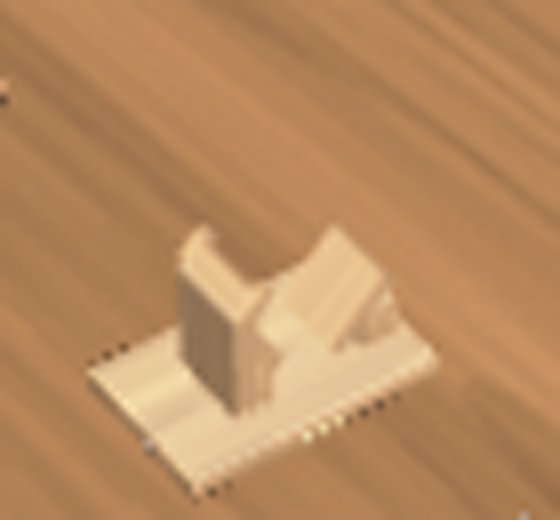

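View pics/t5c.png

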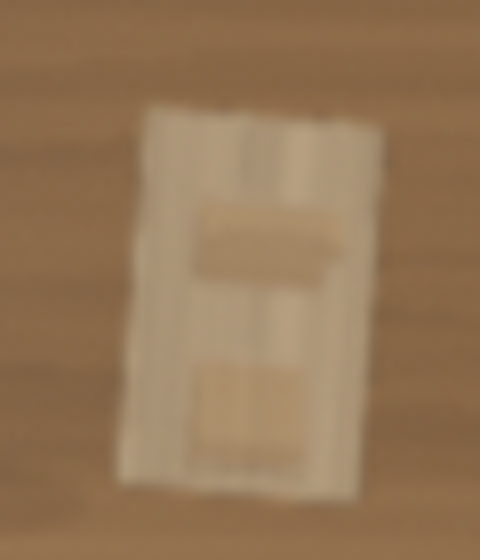

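```bash
python3 -c "
from h import *
go(.642,-.007,.147,85.3)"
```

```text
clk 10.25 tcp [ 0.6187 -0.2459  0.143 ] yang 85.25 w 0.026 F [-0.2  0.5 -5.4] q [-0.45  0.64  1.39 -0.    1.11 -1.94]
travel [-0.0114  0.8    -0.0131] yaw -0.0006 (deg cw) -0.05
```

Request:
step_arm(
  fingers=[-1, -1, -1, -1, -1, -1, -1, -1, -1],
  travel=[
    [-0.011, 0.15, -0.013],
    [-0.011, 0.3, -0.013],
    [-0.011, 0.45, -0.013],
    [-0.011, 0.6, -0.013],
    [-0.011, 0.73, -0.013],
    [-0.011, 0.8, -0.013],
    [-0.011, 0.8, 0.1],
    [-0.011, 0.8, 0.24],
    [-0.011, 0.8, 0.24],
  ],
  yaw=[0, 0, 0, 0, 0, 0, 0, 0, 0],
)

```text
clock: 11.38
eef_pos: [0.6397, -0.0074, 0.068]
tcp_rot: [[-0.996, 0.083, -0.007], [0.083, 0.997, 0.0], [0.007, -0.0, -1.0]]
force: [0.6, -0.8, -2.7]
grip_width: 0.0259
```

```bash
cat >> h.py <<'E'
def restG():
    o=robot.observe(); p=np.array(o['eef_pos']); q=p[:2]-[.5175,.0028]; th=np.deg2rad(-4.7)
    print('rest G x,y,z mm',(q@[np.cos(th),np.sin(th)]*1e3).round(1),(q@[-np.sin(th),np.cos(th)]*1e3).round(1),(p[2]*1e3+18.8).round(1),'clk',round(o['clock'],2),np.round(o['force'],1))
E
python3 -c "
from h import *
restG()
p=shot('wrist','w6');lean(p); p=shot('scene','s6'); crop(p,200,320,120,220,'s6c',5)"
```

```text
rest G x,y,z mm 122.7 -0.2 86.8 clk 11.38 [ 0.6 -0.8 -2.7]
conf 0.78 12670
collar 4571 3345 n [ 0.701 -0.058  0.711] c [ 0.5897 -0.004   0.0593] tilt 44.7
wood 6873 5362 n [-0.709  0.058  0.702] c [ 0.6126 -0.0062  0.086 ] tilt 45.4
```

View pics/s6c.png

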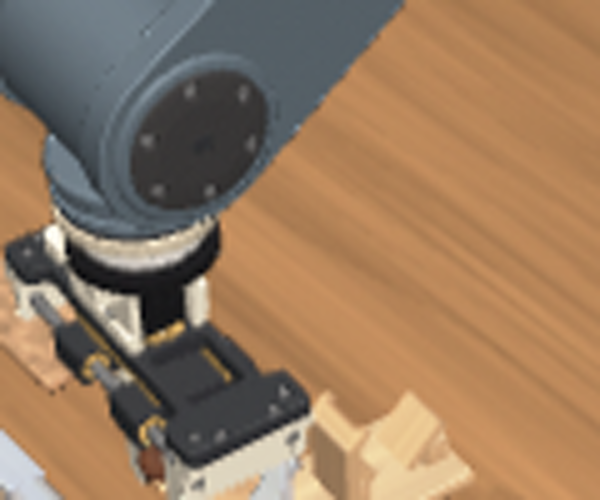

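Request:
step_arm(
  fingers=[-1, -1, -1, -1, -1],
  travel=[
    [0.02, 0, 0],
    [0.035, 0, 0],
    [0.05, 0, 0],
    [0.055, 0, 0],
    [0.055, 0, 0],
  ],
  yaw=[0, 0, 0, 0, 0],
)

```text
clock: 12.15
eef_pos: [0.6257, -0.0058, 0.0718]
tcp_rot: [[-0.997, 0.083, 0.0], [0.083, 0.997, -0.0], [-0.0, -0.0, -1.0]]
force: [-0.3, 0.2, -4.2]
grip_width: 0.0259
```

```bash
python3 -c "
from h import *
restG()"
```

```text
rest G x,y,z mm 108.6 0.3 90.6 clk 12.15 [-0.3  0.2 -4.2]
```

Request:
step_arm(
  fingers=[-1, -1, -1, -1, -1, -1, -1],
  travel=[
    [0.01, 0, -0.01],
    [0.02, 0, -0.02],
    [0.03, 0, -0.03],
    [0.04, 0, -0.038],
    [0.05, 0, -0.043],
    [0.05, 0, -0.043],
    [0.05, 0, -0.043],
  ],
  yaw=[0, 0, 0, 0, 0, 0, 0],
)

```text
clock: 13.02
eef_pos: [0.6129, -0.0047, 0.0862]
tcp_rot: [[-0.997, 0.083, 0.006], [0.083, 0.997, -0.001], [-0.006, -0.0, -1.0]]
force: [7.5, -1.4, 0.5]
grip_width: 0.0257
```

```bash
python3 -c "
from h import *
restG()
p=shot('wrist','w7');lean(p)"
```

```text
rest G x,y,z mm 95.7 0.3 105.0 clk 13.03 [ 7.5 -1.4  0.5]
conf 0.95 11446
collar 4177 3420 n [ 0.567 -0.047  0.823] c [ 0.5714 -0.0019  0.0691] tilt 34.6
wood 6079 4607 n [-0.817  0.069  0.572] c [ 0.5897 -0.0038  0.101 ] tilt 55.1
```

View pics/w7.png

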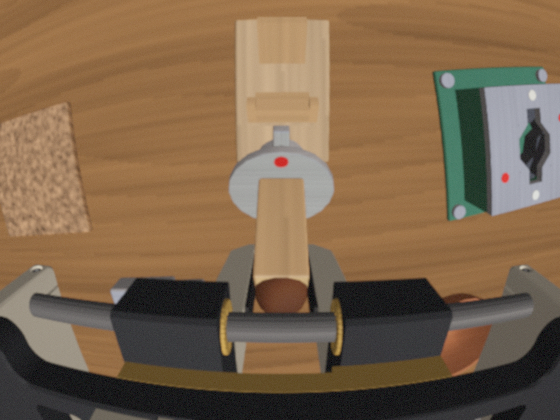

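Request:
step_arm(
  fingers=[-1, -1, -1, -1, -1, -1, -1, -1, -1],
  travel=[
    [0.015, 0, -0.003],
    [0.03, 0, -0.006],
    [0.045, 0, -0.008],
    [0.06, 0, -0.008],
    [0.075, 0, -0.008],
    [0.09, 0, -0.008],
    [0.1, 0, -0.006],
    [0.1, 0, -0.006],
    [0.1, 0, -0.006],
  ],
  yaw=[0, 0, 0, 0, 0, 0, 0, 0, 0],
)

```text
clock: 14.25
eef_pos: [0.5827, -0.0022, 0.0878]
tcp_rot: [[-0.997, 0.083, 0.005], [0.083, 0.997, -0.0], [-0.005, -0.0, -1.0]]
force: [6.8, 0.1, -1.0]
grip_width: 0.0259
```

```bash
python3 -c "
from h import *
restG()
p=shot('wrist','w8');lean(p)"
```

```text
rest G x,y,z mm 65.4 0.3 106.6 clk 14.25 [ 6.8  0.1 -1. ]
conf 0.82 8999
collar 3583 3225 n [ 0.259 -0.021  0.966] c [ 0.5631 -0.0014  0.0615] tilt 15.0
wood 4400 3259 n [-0.959  0.078  0.271] c [ 0.5717 -0.0022  0.0994] tilt 74.3
```

Request:
step_arm(
  fingers=[-1, -1, -1, -1, -1, -1, -1],
  travel=[
    [0.012, 0, 0],
    [0.024, 0, 0],
    [0.036, 0, 0],
    [0.048, 0, 0],
    [0.048, 0, 0],
    [0.048, 0, 0],
    [0.048, 0, 0],
  ],
  yaw=[0, 0, 0, 0, 0, 0, 0],
)

```text
clock: 15.22
eef_pos: [0.5701, -0.0012, 0.0888]
tcp_rot: [[-0.997, 0.083, 0.009], [0.083, 0.997, -0.001], [-0.009, -0.0, -1.0]]
force: [11.2, -0.7, 2.8]
grip_width: 0.0258
```

```bash
python3 -c "
from h import *
restG()
p=shot('wrist','w9');lean(p)"
```

```text
rest G x,y,z mm 52.8 0.3 107.6 clk 15.22 [11.2 -0.7  2.8]
conf 0.63 7368
collar 2696 2494 n [ 0.116 -0.01   0.993] c [ 0.5572 -0.0015  0.061 ] tilt 6.7
wood 3715 2732 n [-0.988  0.079  0.131] c [ 0.5641 -0.0017  0.101 ] tilt 82.5
```

Request:
step_arm(
  fingers=[-1, -1, -1, -1, -1, -1],
  travel=[
    [0.01, 0, 0],
    [0.02, 0, 0],
    [0.028, 0, 0],
    [0.028, 0, 0],
    [0.028, 0, 0],
    [0.028, 0, 0],
  ],
  yaw=[0, 0, 0, 0, 0, 0],
)

```text
clock: 16.08
eef_pos: [0.5614, -0.0005, 0.0885]
tcp_rot: [[-0.997, 0.083, 0.008], [0.083, 0.997, -0.001], [-0.008, 0.0, -1.0]]
force: [10.4, -1.3, 2.0]
grip_width: 0.026
```

```bash
python3 -c "
from h import *
restG()
p=shot('wrist','w10');lean(p)"
```

```text
rest G x,y,z mm 44.0 0.3 107.3 clk 16.07 [10.4 -1.3  2. ]
conf 0.85 6054
collar 2039 1864 n [ 0.009 -0.002  1.   ] c [ 0.5537 -0.0009  0.0599] tilt 0.5
wood 3162 2335 n [-0.997  0.08   0.018] c [ 0.5594 -0.0011  0.1013] tilt 89.0
```

Request:
step_arm(
  fingers=[-1, -1, -1, -1, -1, -1],
  travel=[
    [-0.03, 0, 0],
    [-0.06, 0, 0],
    [-0.06, 0, -0.15],
    [-0.06, 0, -0.25],
    [-0.06, 0, -0.25],
    [-0.06, 0, -0.25],
  ],
  yaw=[0, 0, 0, 0, 0, 0],
)

```text
clock: 16.92
eef_pos: [0.5753, -0.0016, 0.1597]
tcp_rot: [[-0.997, 0.083, -0.003], [0.083, 0.997, 0.0], [0.003, -0.0, -1.0]]
force: [0.4, 0.5, -4.2]
grip_width: 0.0257
```

```bash
python3 -c "
from h import *
go(.557,-.241,.1,85.3)
p=shot('wrist','w11');lean(p)"
```

```text
clk 16.93 tcp [ 0.5753 -0.0016  0.1597] yang 85.24 w 0.0257 F [ 0.4  0.5 -4.2] q [-0.08  0.46  1.64 -0.    1.04 -1.57]
travel [-0.0059 -0.8004  0.199 ] yaw -0.0006 (deg cw) -0.06
conf 0.61 6113
collar 2096 1870 n [ 0.025 -0.002  1.   ] c [ 0.567  -0.002   0.1313] tilt 1.5
wood 3137 2316 n [-0.996  0.08   0.036] c [ 0.5734 -0.0024  0.1723] tilt 88.0
```

Request:
step_arm(
  fingers=[-1, -1, -1, -1, -1, -1, -1, -1, -1, -1],
  travel=[
    [-0.006, -0.15, 0],
    [-0.006, -0.3, 0],
    [-0.006, -0.45, 0],
    [-0.006, -0.6, 0],
    [-0.006, -0.73, 0],
    [-0.006, -0.8, 0.05],
    [-0.006, -0.8, 0.15],
    [-0.006, -0.8, 0.25],
    [-0.006, -0.8, 0.27],
    [-0.006, -0.8, 0.27],
  ],
  yaw=[0, 0, 0, 0, 0, 0, 0, 0, 0, 0],
)

```text
clock: 18.27
eef_pos: [0.558, -0.2406, 0.08]
tcp_rot: [[-0.997, 0.083, -0.001], [0.083, 0.997, 0.0], [0.001, 0.0, -1.0]]
force: [0.3, 0.4, -3.4]
grip_width: 0.0256
```

```bash
python3 -c "
from h import *
go(.557,-.241,.0686,85.3)"
```

```text
clk 18.27 tcp [ 0.558  -0.2406  0.08  ] yang 85.27 w 0.0256 F [ 0.3  0.4 -3.4] q [-0.48  0.62  1.6   0.    0.92 -1.97]
travel [ 0.0032 -0.0018  0.038 ] yaw -0.0004 (deg cw) -0.03
```

Request:
step_arm(
  fingers=[-1, -1, -1, -1, -1, -1],
  travel=[
    [0, 0, 0.015],
    [0, 0, 0.028],
    [0, 0, 0.036],
    [0, 0, 0.04],
    [0, 0, 0.04],
    [0, 0, 0.04],
  ],
  yaw=[0, 0, 0, 0, 0, 0],
)

```text
clock: 19.02
eef_pos: [0.5582, -0.2411, 0.0706]
tcp_rot: [[-0.997, 0.083, 0.001], [0.083, 0.997, -0.001], [-0.001, -0.0, -1.0]]
force: [-7.5, 3.2, 19.1]
grip_width: 0.0257
```

```bash
python3 -c "
from h import *
go(.557,-.241,.0686,85.3)
p=shot('wrist','w12');lean(p)"
```

```text
clk 19.02 tcp [ 0.5582 -0.2411  0.0706] yang 85.25 w 0.0257 F [-7.5  3.2 19.1] q [-0.48  0.63  1.61 -0.    0.9  -1.97]
travel [0.0042 0.     0.0067] yaw -0.0006 (deg cw) -0.05
conf 0.81 6214
collar 2109 1878 n [ 0.017 -0.005  1.   ] c [ 0.5497 -0.2409  0.0422] tilt 1.0
wood 3177 2362 n [-0.997  0.076  0.034] c [ 0.5563 -0.2418  0.0839] tilt 88.0
```

Request:
step_arm(
  fingers=[-0.3, 0.0, 0.3, 0.6, 0.6, 0.6, 0.6, 0.6],
  travel=[
    [0, 0, -0.005],
    [0, 0, -0.005],
    [0, 0, -0.005],
    [0, 0, -0.005],
    [0, 0, -0.005],
    [0, 0, -0.005],
    [0, 0, -0.005],
    [0, 0, -0.005],
  ],
  yaw=[0, 0, 0, 0, 0, 0, 0, 0],
)

```text
clock: 20.12
eef_pos: [0.558, -0.2409, 0.0698]
tcp_rot: [[-0.997, 0.083, -0.0], [0.083, 0.997, -0.0], [0.0, -0.0, -1.0]]
force: [-0.3, -0.3, -1.2]
grip_width: 0.0744
```

```bash
python3 -c "
from h import *
go(.557,-.241,.2,85.3)
p=shot('wrist','w13');lean(p)"
```

```text
clk 20.12 tcp [ 0.558  -0.2409  0.0698] yang 85.25 w 0.0744 F [-0.3 -0.3 -1.2] q [-0.48  0.63  1.61 -0.    0.9  -1.97]
travel [ 0.0033 -0.0005 -0.4339] yaw -0.0006 (deg cw) -0.05
conf 0.55 7841
collar 3599 3234 n [-0.001  0.     1.   ] c [ 0.5582 -0.2414  0.0414] tilt 0.1
wood 3276 2205 n [-0.997  0.08   0.01 ] c [ 0.5546 -0.2416  0.083 ] tilt 89.4
```

View pics/w13.png

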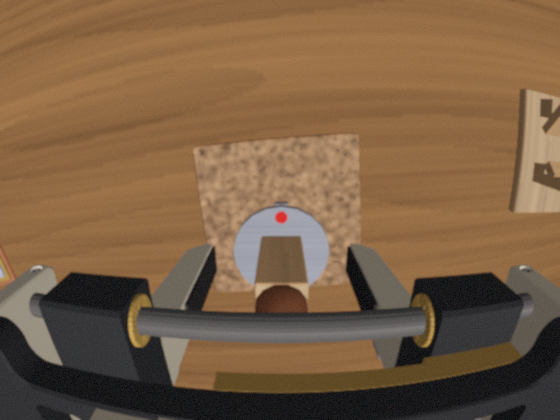

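```bash
python3 - <<'E'
from h import *
from scipy.optimize import least_squares
def circ(W,m,z):
    k=m&(abs(W[...,2]-z)<.0025)
    b=k&~(cv2.erode(k.astype(np.uint8),np.ones((3,3)))>0)
    P=W[b][:,:2]
    f=lambda q:np.hypot(P[:,0]-q[0],P[:,1]-q[1])-.032
    r=least_squares(f,[.562,-.241],loss='cauchy',f_scale=.0007); print('circle',r.x.round(4),len(P),(abs(f(r.x))<.0015).sum())
p=robot.get_image('wrist'); W,m=lean(p); circ(W,m,.0405)
s=shot('scene','s13'); crop(s,160,300,100,210,'s13c',5); p=s; W=world(s)
r=robot.regions_of(s,'stake_mid')
for q in r[:1]:
    print(q['confidence']); circ(W,q['pixels'],.040)
E
```

```text
conf 0.65 8057
collar 3759 3362 n [-0.003 -0.001  1.   ] c [ 0.5584 -0.2421  0.0414] tilt 0.2
wood 3378 2301 n [-0.997  0.082  0.012] c [ 0.5546 -0.2416  0.0832] tilt 89.3
circle [ 0.5676 -0.2429] 720 285
0.76
circle [ 0.5595 -0.2426] 85 15
```

View pics/s13c.png

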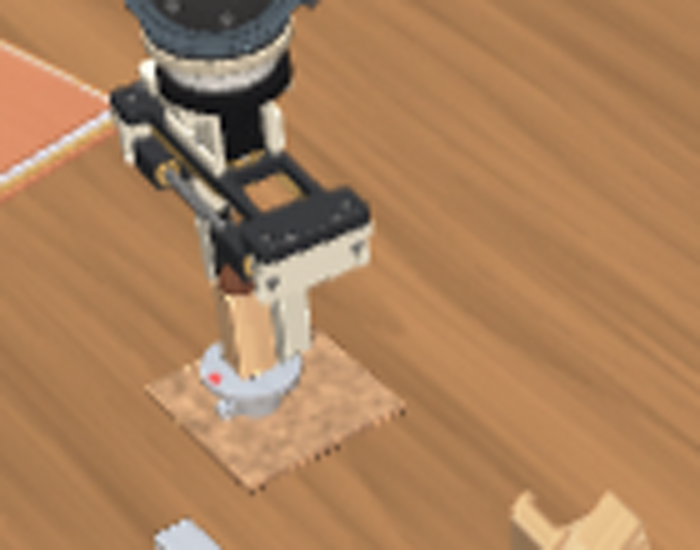

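Request:
step_arm(
  fingers=[0.6, 0.6, 0.6, 0.6, -1, -1, -1, -1, -1, -1],
  travel=[
    [-0.015, -0.003, 0],
    [-0.032, -0.003, 0.01],
    [-0.032, -0.003, 0.02],
    [-0.032, -0.003, 0.026],
    [-0.032, -0.003, 0.026],
    [-0.032, -0.003, 0.026],
    [-0.032, -0.003, 0.026],
    [-0.032, -0.003, 0.026],
    [-0.032, -0.003, 0.026],
    [-0.032, -0.003, 0.026],
  ],
  yaw=[0, 0, 0, 0, 0, 0, 0, 0, 0, 0],
)

```text
clock: 21.68
eef_pos: [0.5675, -0.2426, 0.0621]
tcp_rot: [[-0.997, 0.083, 0.0], [0.083, 0.997, 0.0], [-0.0, 0.0, -1.0]]
force: [0.6, 0.0, -0.2]
grip_width: 0.0259
```

Request:
step_arm(
  fingers=[-1, -1, -1, -1, -1],
  travel=[
    [0, 0, 0],
    [0, 0, 0],
    [0, 0, -0.1],
    [0, 0, -0.2],
    [0, 0, -0.3],
  ],
  yaw=[0, 0, 0, 0, 0],
)

```text
clock: 22.3
eef_pos: [0.5671, -0.2425, 0.1524]
tcp_rot: [[-0.997, 0.083, -0.001], [0.083, 0.997, 0.0], [0.001, 0.0, -1.0]]
force: [-0.2, 0.3, -4.1]
grip_width: 0.026
```

```bash
python3 - <<'E'
from h import *
p=shot('wrist','w14');W,m=lean(p)
o=robot.observe();print(o['eef_pos'],o['grip_width'])
go(.5605,.197,.17,96.9)
E
```

```text
conf 0.81 7878
collar 2918 2632 n [-0.002  0.     1.   ] c [ 0.551  -0.2419  0.1318] tilt 0.1
wood 3975 2418 n [-0.997  0.081  0.012] c [ 0.554  -0.2423  0.1736] tilt 89.3
[ 0.56864044 -0.24322779  0.15458267] 0.026117480787810274
clk 22.4 tcp [ 0.5686 -0.2432  0.1546] yang 85.25 w 0.0261 F [-0.1 -0.9 -3.9] q [-0.48  0.54  1.53 -0.    1.07 -1.97]
travel [ 0.1484  1.46   -0.0546] yaw -0.1295 (deg cw) -11.65
```

View pics/w14.png

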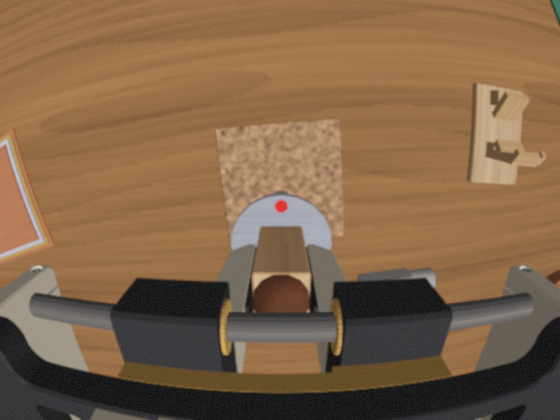

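```bash
python3 -c "
from h import *
go(.62,.03,.16,96.9)"
```

```text
clk 22.4 tcp [ 0.5686 -0.2432  0.1546] yang 85.25 w 0.0261 F [-0.1 -0.9 -3.9] q [-0.48  0.54  1.53 -0.    1.07 -1.97]
travel [-0.0952  0.9218 -0.0193] yaw -0.1295 (deg cw) -11.65
```

Request:
step_arm(
  fingers=[-1, -1, -1, -1, -1, -1, -1, -1, -1, -1],
  travel=[
    [-0.02, 0.12, -0.02],
    [-0.04, 0.27, -0.02],
    [-0.06, 0.42, -0.02],
    [-0.08, 0.57, -0.02],
    [-0.095, 0.7, -0.02],
    [-0.095, 0.82, -0.02],
    [-0.095, 0.92, -0.02],
    [-0.095, 0.92, -0.02],
    [-0.095, 0.92, -0.02],
    [-0.095, 0.92, -0.02],
  ],
  yaw=[0, -0.03, -0.06, -0.09, -0.12, -0.13, -0.13, -0.13, -0.13, -0.13],
)

```text
clock: 23.65
eef_pos: [0.6186, 0.0291, 0.1575]
tcp_rot: [[-0.993, -0.12, -0.001], [-0.12, 0.993, -0.0], [0.001, -0.0, -1.0]]
force: [-0.0, -0.3, -3.4]
grip_width: 0.0257
```

```bash
python3 - <<'E'
from h import *
p=shot('wrist','w15');W=fish(p)
go(.5605,.197,.16,96.9)
np.savez('w15.npz',**{k:p[k] for k in('img','depth','K','R','t')})
m=(abs(W[...,2]-.05)<.004)&(abs(W[...,0]-.56)<.08)&(abs(W[...,1]-.197)<.08)
hsv=cv2.cvtColor(p['img'],cv2.COLOR_BGR2HSV)
print('plate',m.sum(),W[m].mean(0).round(4))
r=cv2.minAreaRect((W[m][:,:2]*1000).astype(np.float32)); print(np.round(r[0],1),np.round(r[1],1),round(r[2],2))
for nm,c in(('red',(hsv[...,1]>140)&((hsv[...,0]<8)|(hsv[...,0]>172))),('white',(hsv[...,2]>215)&(hsv[...,1]<40))):
    n,l,st,ce=cv2.connectedComponentsWithStats((m&c).astype(np.uint8))
    for i in range(1,n):
        if st[i,4]>=6: print(nm,st[i,4],ce[i].round(1),W[l==i].mean(0).round(4))
E
```

```text
clk 23.7 tcp [0.6186 0.0292 0.1577] yang 96.88 w 0.0258 F [ 0.4 -0.4 -4. ] q [-0.03  0.54  1.52 -0.    1.08 -1.72]
travel [ 0.1254  0.5787 -0.0078] yaw -0.0002 (deg cw) -0.02
plate 7114 [0.5588 0.1927 0.0514]
[559.4 197.7] [96.2 98. ] 6.98
red 21 [494.6 149.6] [0.5354 0.2296 0.0519]
red 29 [432.1 187.5] [0.5833 0.1656 0.0519]
white 28 [468.8 126.2] [0.5197 0.1933 0.0518]
white 25 [460.  208.2] [0.5991 0.2025 0.0519]
```

View pics/w15.png

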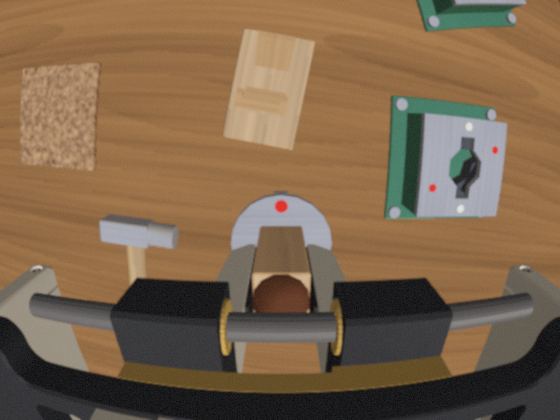

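Request:
step_arm(
  fingers=[-1, -1, -1, -1, -1, -1, -1, -1],
  travel=[
    [0.04, 0.15, 0],
    [0.08, 0.3, 0],
    [0.12, 0.45, 0],
    [0.128, 0.581, 0],
    [0.128, 0.581, 0.05],
    [0.128, 0.581, 0.12],
    [0.128, 0.581, 0.15],
    [0.128, 0.581, 0.15],
  ],
  yaw=[0, 0.003, 0.003, 0.003, 0.003, 0.003, 0.003, 0.003],
)

```text
clock: 24.7
eef_pos: [0.5595, 0.1975, 0.1125]
tcp_rot: [[-0.993, -0.115, -0.001], [-0.115, 0.993, -0.0], [0.001, -0.0, -1.0]]
force: [-0.8, -0.3, -3.6]
grip_width: 0.0258
```

```bash
cat >> h.py <<'E'
from scipy.optimize import least_squares
def circ(W,m,z,g):
    k=m&(abs(W[...,2]-z)<.0025)
    b=k&~(cv2.erode(k.astype(np.uint8),np.ones((3,3)))>0)
    P=W[b][:,:2]
    f=lambda q:np.hypot(P[:,0]-q[0],P[:,1]-q[1])-.032
    r=least_squares(f,g,loss='cauchy',f_scale=.0007); print('circle',r.x.round(4),len(P),(abs(f(r.x))<.0015).sum())
E
python3 - <<'E'
from h import *
go(.5595,.1976,.112,96.6)
p=shot('wrist','w16');W,m=lean(p); o=robot.observe(); z=o['eef_pos'][2]-.0541+.032
circ(W,m,z,o['eef_pos'][:2]); go(.5595,.1976,.112,96.6)
s=shot('scene','s16'); crop(s,240,380,170,290,'s16c',5)
E
```

```text
clk 24.7 tcp [0.5595 0.1975 0.1125] yang 96.62 w 0.0258 F [-0.8 -0.3 -3.6] q [ 0.26  0.55  1.63 -0.    0.96 -1.43]
travel [0.0001 0.0002 0.0015] yaw 0.0002 (deg cw) 0.02
conf 0.78 8009
collar 2965 2664 n [-0.008 -0.002  1.   ] c [0.5437 0.1949 0.0918] tilt 0.5
wood 4010 2364 n [-0.993 -0.115  0.013] c [0.5466 0.1952 0.1339] tilt 89.3
circle [0.5598 0.1966] 482 225
clk 24.8 tcp [0.5601 0.198  0.1135] yang 96.64 w 0.026 F [ 0.2  0.5 -3.4] q [ 0.26  0.55  1.63 -0.    0.96 -1.43]
travel [ 0.002  -0.0013  0.0051] yaw 0.0004 (deg cw) 0.04
```

View pics/s16c.png

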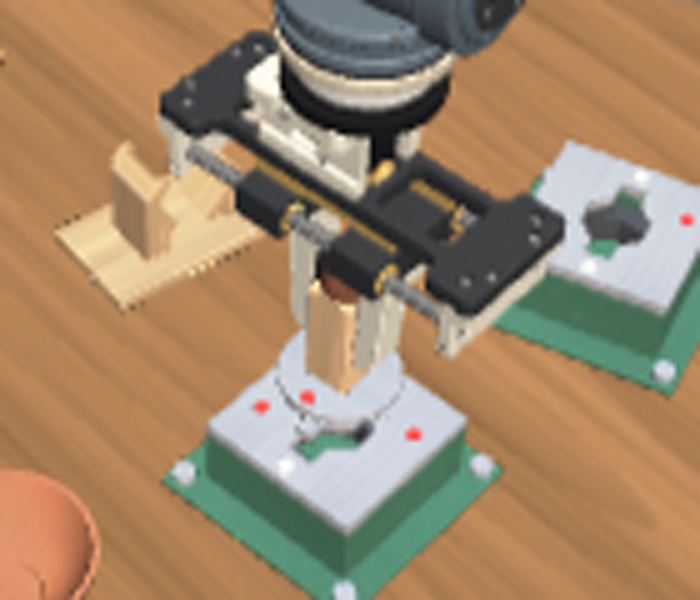

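View pics/w16.png

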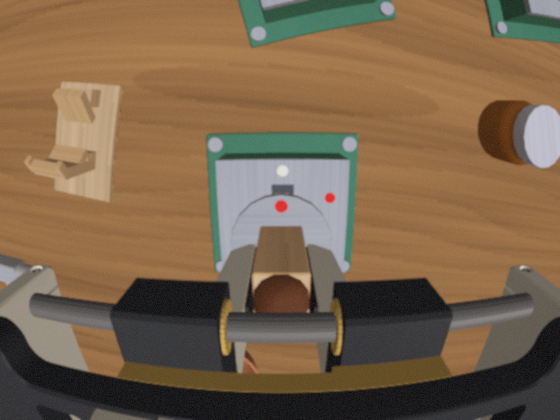

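Request:
step_arm(
  fingers=[-1, -1, -1, -1, -1],
  travel=[
    [0, 0, 0.015],
    [0, 0, 0.03],
    [0, 0, 0.04],
    [0, 0, 0.048],
    [0, 0, 0.048],
  ],
  yaw=[0, 0, 0, 0, 0],
)

```text
clock: 25.48
eef_pos: [0.5595, 0.1984, 0.0984]
tcp_rot: [[-0.993, -0.116, -0.0], [-0.116, 0.993, -0.0], [0.0, -0.0, -1.0]]
force: [0.2, -0.3, -4.8]
grip_width: 0.0256
```

Foot is inside the plate (44 mm) with no contact. Continue to just above the ledge.

Request:
step_arm(
  fingers=[-1, -1, -1, -1, -1, -1],
  travel=[
    [0, -0.002, 0.012],
    [0, -0.002, 0.024],
    [0, -0.002, 0.032],
    [0, -0.002, 0.036],
    [0, -0.002, 0.036],
    [0, -0.002, 0.036],
  ],
  yaw=[0, 0, 0, 0, 0, 0],
)

```text
clock: 26.22
eef_pos: [0.5597, 0.1979, 0.0879]
tcp_rot: [[-0.993, -0.116, 0.0], [-0.116, 0.993, 0.0], [-0.0, 0.0, -1.0]]
force: [0.6, 0.7, -4.2]
grip_width: 0.0263
```

```bash
python3 - <<'E'
from h import *
go(.5595,.1976,.087,96.6)
p=shot('wrist','w17');W,m=lean(p); o=robot.observe(); z=o['eef_pos'][2]-.0541+.032
circ(W,m,z,o['eef_pos'][:2])
E
```

```text
clk 26.23 tcp [0.5597 0.1979 0.0879] yang 96.67 w 0.0263 F [ 0.6  0.7 -4.2] q [ 0.26  0.59  1.64  0.    0.91 -1.43]
travel [ 0.0008 -0.0008  0.003 ] yaw 0.0008 (deg cw) 0.07
conf 0.65 7958
collar 2917 2652 n [-0. -0.  1.] c [0.5439 0.195  0.0673] tilt 0.0
wood 4056 2434 n [-0.993 -0.118  0.012] c [0.5467 0.1954 0.1096] tilt 89.3
circle [0.5679 0.1973] 1271 225
```

Request:
step_arm(
  fingers=[-1, -1, -1, -1, -1, -1, -1, -1, -1, -1],
  travel=[
    [0, -0.001, 0.002],
    [0, -0.001, 0.002],
    [0, -0.001, 0.002],
    [0, -0.001, 0.002],
    [0, -0.001, 0.002],
    [0, -0.001, 0.002],
    [0, -0.001, 0.002],
    [0, -0.001, 0.002],
    [0, -0.001, 0.002],
    [0, -0.001, 0.002],
  ],
  yaw=[0, 0.05, 0.1, 0.16, 0.22, 0.28, 0.34, 0.4, 0.4, 0.4],
)

```text
clock: 27.58
eef_pos: [0.5597, 0.1975, 0.0872]
tcp_rot: [[-0.873, 0.488, -0.0], [0.488, 0.873, -0.0], [0.0, -0.0, -1.0]]
force: [-0.5, 0.0, -2.9]
grip_width: 0.0258
```

```bash
python3 - <<'E'
from h import *
go(.5595,.1976,.087,36.6)
p=shot('wrist','w18');W,m=lean(p)
E
```

```text
clk 27.57 tcp [0.5597 0.1975 0.0872] yang 60.79 w 0.0258 F [-0.5  0.  -2.9] q [ 0.26  0.59  1.64  0.    0.91 -0.8 ]
travel [ 0.0007 -0.0001  0.0007] yaw 0.2688 (deg cw) 24.19
conf 0.7 7957
collar 2875 2632 n [-0.001 -0.     1.   ] c [0.5459 0.2042 0.0666] tilt 0.1
wood 4006 2377 n [-0.874  0.485  0.013] c [0.5482 0.2027 0.1086] tilt 89.3
```

View pics/w18.png

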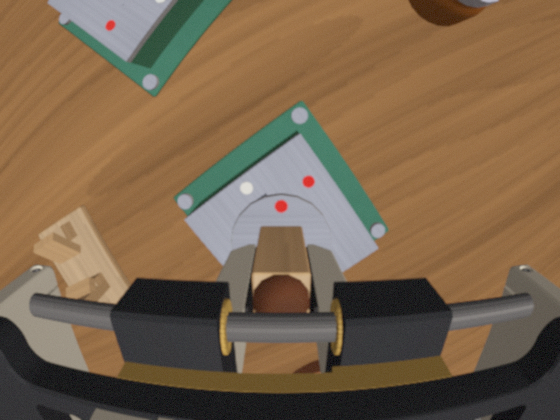

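Turning freely, no wrist load. Remaining 24°.

Request:
step_arm(
  fingers=[-1, -1, -1, -1, -1, -1, -1],
  travel=[
    [0, 0, 0],
    [0, 0, 0],
    [0, 0, 0],
    [0, 0, 0],
    [0, 0, 0],
    [0, 0, 0],
    [0, 0, 0],
  ],
  yaw=[0.06, 0.12, 0.18, 0.23, 0.267, 0.267, 0.267],
)

```text
clock: 28.55
eef_pos: [0.5597, 0.1975, 0.0872]
tcp_rot: [[-0.598, 0.801, 0.0], [0.801, 0.598, 0.0], [0.0, 0.0, -1.0]]
force: [1.3, 0.9, -4.4]
grip_width: 0.026
```

```bash
python3 - <<'E'
from h import *
go(.5595,.1976,.087,36.6)
p=shot('wrist','w19');W,m=lean(p)
E
```

```text
clk 28.55 tcp [0.5597 0.1975 0.0872] yang 36.74 w 0.026 F [ 1.3  0.9 -4.4] q [ 0.26  0.59  1.64  0.    0.91 -0.38]
travel [ 0.0006 -0.0004  0.0008] yaw 0.0015 (deg cw) 0.14
conf 0.98 7774
collar 2833 2611 n [-0.004  0.004  1.   ] c [0.5501 0.2089 0.0666] tilt 0.3
wood 3906 2336 n [-0.599  0.801  0.012] c [0.5516 0.2066 0.1079] tilt 89.3
```

View pics/w19.png

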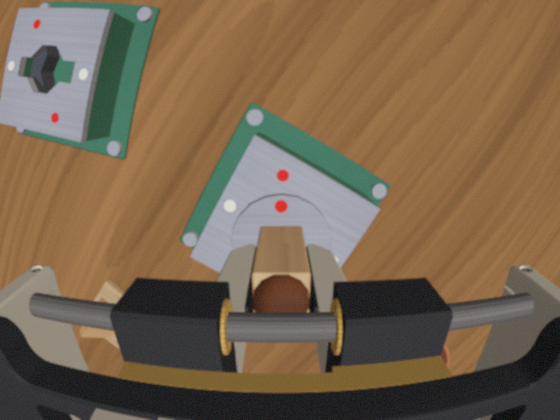

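Request:
step_arm(
  fingers=[-1, -1, -1, -1, -1, -1],
  travel=[
    [0, 0, 0.01],
    [0, 0, 0.018],
    [0, 0, 0.026],
    [0, 0, 0.03],
    [0, 0, 0.03],
    [0, 0, 0.03],
  ],
  yaw=[0, 0, 0, 0, 0, 0],
)

```text
clock: 29.4
eef_pos: [0.5597, 0.1975, 0.0782]
tcp_rot: [[-0.597, 0.802, 0.0], [0.802, 0.597, 0.0], [-0.0, 0.0, -1.0]]
force: [0.6, 0.1, -2.3]
grip_width: 0.0257
```

Request:
step_arm(
  fingers=[-0.3, 0, 0.2, 0.2, 0.2, 0.2, 0.2],
  travel=[
    [0, 0, 0],
    [0, 0, 0],
    [0, 0, 0],
    [0, 0, 0],
    [0, 0, 0],
    [0, 0, 0],
    [0, 0, 0],
  ],
  yaw=[0, 0, 0, 0, 0, 0, 0],
)

```text
clock: 30.28
eef_pos: [0.5597, 0.1975, 0.0782]
tcp_rot: [[-0.597, 0.802, 0.0], [0.802, 0.597, 0.0], [-0.0, 0.0, -1.0]]
force: [-0.1, 0.5, 0.3]
grip_width: 0.056
```

```bash
python3 - <<'E'
from h import *
go(.5595,.1976,.2,36.6)
p=shot('wrist','w20');W,m=lean(p)
E
```

```text
clk 30.27 tcp [0.5597 0.1975 0.0782] yang 36.64 w 0.056 F [-0.1  0.5  0.3] q [ 0.26  0.6   1.65  0.    0.9  -0.38]
travel [ 6.000e-04 -4.000e-04 -4.058e-01] yaw 0.0005 (deg cw) 0.04
conf 0.57 8903
collar 3859 3531 n [0. 0. 1.] c [0.554  0.2045 0.0574] tilt 0.0
wood 3969 2359 n [-0.597  0.802  0.013] c [0.5516 0.2066 0.0988] tilt 89.3
```

View pics/w20.png

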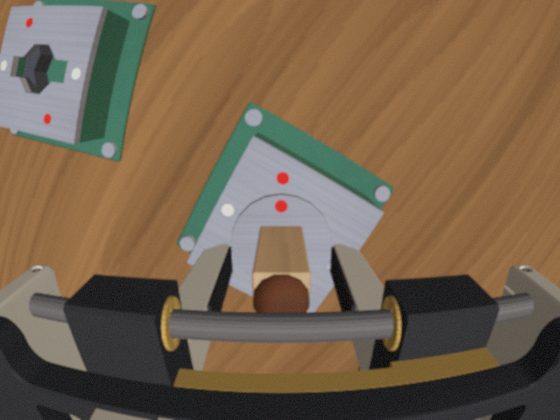

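Request:
step_arm(
  fingers=[0.2, 0.2, 0.2, 0.2, 0.2, 0.2, 0.2, 0.2],
  travel=[
    [0, 0, -0.05],
    [0, 0, -0.15],
    [0, 0, -0.3],
    [0, 0, -0.45],
    [0.15, 0, -0.5],
    [0.3, 0, -0.5],
    [0.3, 0, -0.5],
    [0.3, 0, -0.5],
  ],
  yaw=[0, 0, 0, 0, 0, 0, 0, 0],
)

```text
clock: 31.38
eef_pos: [0.5062, 0.2696, 0.2289]
tcp_rot: [[-0.597, 0.802, 0.001], [0.802, 0.597, 0.0], [-0.0, 0.001, -1.0]]
force: [-0.3, 0.1, -0.4]
grip_width: 0.0557
```

```bash
python3 - <<'E'
from h import *
s=shot('scene','s21'); crop(s,250,390,180,290,'s21c',5)
t=robot.get_image('top'); W=world(t)
for W,p in((world(s),s),(W,t)):
    k=(np.hypot(W[...,0]-.5595,W[...,1]-.1976)<.03)&(W[...,2]>.052)&(W[...,2]<.066); print('collar z',k.sum(),np.median(W[k][:,2]) if k.any() else None)
    k=(np.hypot(W[...,0]-.5595,W[...,1]-.1976)>.036)&(np.hypot(W[...,0]-.5595,W[...,1]-.1976)<.045)&(W[...,2]>.045)&(W[...,2]<.056); print('plate z',k.sum(),np.median(W[k][:,2]) if k.any() else None)
    k=(np.hypot(W[...,0]-.5595,W[...,1]-.1976)<.025)&(W[...,2]>.11)&(W[...,2]<.145); print('dome',k.sum(),W[k].mean(0) if k.any() else None, W[k][:,2].max() if k.any() else None)
    for o in ['bowl','mallet','tin']: print(o,[np.round(x['centre'],3).tolist() for x in robot.search_frame(p,o)][:1])
go(.5,.2,.2)
E
```

```text
collar z 227 0.055648595027629
plate z 231 0.049251138277005675
dome 117 [0.56367128 0.20094341 0.12305152] 0.13545355110483578
bowl [[0.736, 0.139, 0.025]]
mallet [[0.591, 0.223, 0.033]]
tin [[0.468, 0.407, 0.059]]
collar z 352 0.05569284042434597
plate z 442 0.049958676883877645
dome 155 [0.55970352 0.19502737 0.12602051] 0.1371774814437092
bowl [[0.745, 0.154, 0.019]]
mallet [[0.75, -0.12, 0.023]]
tin [[0.466, 0.385, 0.067]]
clk 31.77 tcp [0.5062 0.2694 0.2282] yang 36.61 w 0.0556 F [0.5 0.4 0.4] q [ 0.41  0.38  1.58 -0.    1.18 -0.23]
travel [-0.1734 -0.1545  0.0939]
```

View pics/s21c.png

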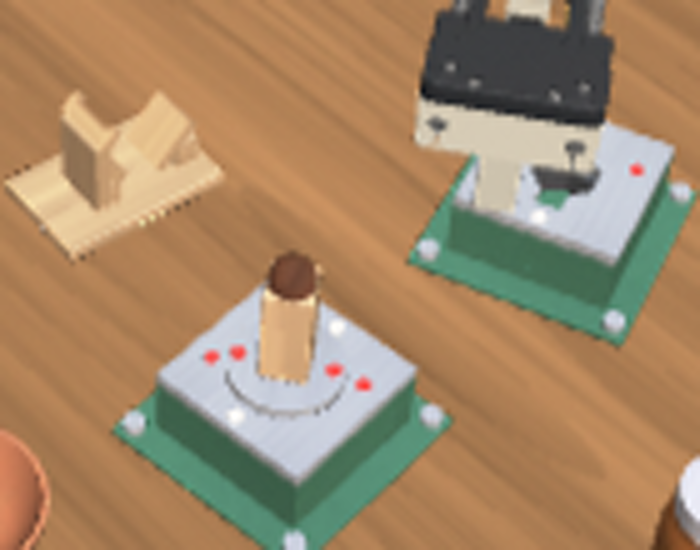

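The collar is flush (55.7 mm against 50 mm plate plus its 6 mm height), the red dots line up, and the gripper is clear. Handing in.

```bash
python3 -c "
from station import robot
print(robot.hand_in())"
```

```text
the job is handed in; nothing more can be done
None
```

The stake is in the farthest green holder with its lugs in the locking notches, and I handed the job in at about 32 s of the 66 s allowed; `hand_in()` gave no verdict.

**What I did:**
- I took the stake off the rest, still leaning 45°. Dragging it on the cork did not turn it in the grip.
- I pushed it gently against the upright face of the rest's fork until it stood straight, with about 11 N at the wrist where I read it.
- I stood it on the pad and let go; it measured within 0.2° of upright.
- I gripped it again on its axis, lowered it through the slots without contact, turned it 60° clockwise, lowered it into the notches, let go and backed the gripper away.

**Last checks:**
- **Seating:** the collar top is at about 55.7 mm and the plate at about 50 mm. That matches a 6 mm collar sitting flush.
- **Alignment:** the collar is tilted about 0.0°, and its red dots line up with the holder's.
- **Robot:** the gripper is clear of everything and the wrist force is about 0.

**Disagreements:**
- **Mallet:** in the final scene picture the detector placed the mallet at the holder, which is a false hit. The top camera shows it where it started.
- **Bowl and jar:** detections moved by no more than about 12 mm between the first and last pictures. That is more than the detector's stated 4 mm, but I never worked near either, so I take it as noise.
- **Pad position:** one circle fit from the scene camera, on few points, disagreed by about 8 mm on where the stake stood on the pad. The wrist camera and the second grip agreed with each other, so I used those.

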